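# Make up a wheel-change kit and a drilling kit

### The arm

A 6-joint arm with a two-finger parallel gripper is mounted at the origin on the work surface. World frame = base frame: x ahead of the robot, y to its left, z up, the work surface at z = 0. Lengths are in mm, angles in rad, forces in N, time in s.
With the tool pointing down it reaches from about 400 to 925 mm from the base axis. Payload 12.5 kg.
Tool frame: the origin (TCP) lies midway between the tips of the shut fingers; the grasp point (between the pads) lies env.grasp_offset behind it (env.grasp_offset is the distance from the TCP to the grasp point, in mm); x points along the fingers, y is the direction in which the jaws open and shut, and the axes are right-handed (so a half turn about x gives the same grasp; the last joint's range is limited). The gripper opens to 95 mm and grips with 3 to 60 N. Pads are 20 mm wide; open, the fingers measure 119 mm over their backs; the gripper's body (75 mm by 180 mm) begins 59 mm behind the grasp point.
Start: joints at [1.113, 0.491, 1.559, -0, 1.092, -0.106], TCP at [215.352, 586.746, 214.661] pointing down, gripper open.
Joint ranges: [-3.1, 3.1], [-0.84, 2.19], [0.05, 2.79], [-1.13, 4.28], [0.06, 2.93], [-2.69, 2.69]. Speed limits (rad/s): [2.22, 2.22, 2.79, 3.14, 3.14, 3.14].

### API

Orientations are given as [roll, pitch, yaw] about the fixed x, y, z axes, in that order (R = Rz(yaw) Ry(pitch) Rx(roll)).
In Python, from cell import env gives the robot as it stands.
- The arm moves only by the tool apply_moves, never from a script. Its arguments are lists of equal length, an entry for each row: "offset": the shift along the world's x, y, z in units of 25 mm (1.0 is 25 mm), a list of three; "yaw": the turn about the world's z in units of 6 degrees (1.0 is 6 degrees); "jaw": the closure, from -1 (fully open) to 1 (shut), so that 0 is half open. A call has 1 to 20 rows; each row is the pose to reach, as a shift and turn from the pose measured when the call began; what a row does not reach only later rows make up. A row lasts 1/8 s, in which the tool goes at most 62.5 mm and 10.7 degrees, less where a joint would pass 70% of its speed; a pose out of reach is approached as far as the arm can. A call with a gripper value outside its range is refused whole. The fingers move at their own pace and stop on an object; the grip force is fixed at half the most. Time passes only in rows, so rows that repeat a pose let the fingers close. It gives the time, the measured TCP pose, the force and the opening at its end, in the units of the state.
- env.state(): the state, without advancing time (a new reading comes with each control period).
- env.read_camera(name): name is "scene" or "top"; returns a dict with "frame" (384x512x3 uint8, red, green, blue), "fx", "fy", "cx", "cy" (pixels), "xyz" and "rotation" of the camera in the world. Camera axes: x right, y down, z forward; pixel columns grow to the right and rows downward; lengths in mm; the calibration is good to about 2 mm. A picture is of the moment at which its call begins. There is no depth.
- env.job_done(): hands the job in, once; it reports no verdict.
The state is a dict: "t": time; "joints": joint angles; "qvel": joint speeds; "tau": joint torques, N m; "eef_pos": TCP position; "tcp_rot": TCP orientation; "ft_force": force on the tool from outside, world axes, zero at the start; "moment": the same for the moment, N m; "opening": opening from 0.0 (shut) to 1.0 (fully open).
Only numpy, scipy, OpenCV 4.12 (cv2) and the standard library are available. Lean on these libraries where they do the work, as an engineer would, in place of code of your own. Each camera call takes 0.05 s, during which the arm holds its last target.

### The job

Make up two kits from the stock on the bench: in the long narrow tray, the straight grinding wheel lying flat in one bay (either) and the clamping flange, hub up, in the other; in the broad tray, the drill chuck standing nose up in the narrow bay, and in the wide bay the deep lidded case with the shallow case stacked on it, sitting level and locked over the deep case's lid lugs. Set the grinding wheel down gently, never letting it drop, because a knock can crack it. Leave the cup wheel where it stands.

Things in the scene. Friction and masses are not known exactly. Their poses are not given: they have to be found in the camera images.
- wheel_tray: The long narrow tray, grey sheet metal, dark lining, fixed: 100 (its x) x 196 mm (its y), floor 3 mm thick, rim and divider 4 mm thick, tops 12 mm above the bench. The middle divider makes two equal bays, 92 x 92 mm inside, centred at x 0, y = +48 and -48 mm. Origin: centre of underside, on the bench; z up.
- drill_tray: The broad, nearly square tray, grey sheet metal, dark lining, fixed: 136 (its x) x 160 mm (its y), floor 3 mm thick, rim and divider 4 mm thick, tops 12 mm above the bench. An off-centre divider makes a wide bay, 128 (x) x 92 (y) mm, centred at x 0, y -30 mm, and a narrow bay, 128 (x) x 56 (y) mm, centred at x 0, y +48 mm. Origin: centre of underside, on the bench; z up.
- wheel: Straight grinding wheel: a solid grey abrasive disc, 64 mm diameter, 25 mm thick, lying flat, with a brown paper washer and a dark bore in the middle of its top; about 0.18 kg. Origin: centre of its underside; z up along its axis.
- flange: Wheel clamping flange of turned steel, lying hub up: a plate 60 mm in diameter and 8 mm thick, with a hub 28 mm in diameter in its middle that stands up to 32 mm above the underside (grip the hub); 0.3 kg. Origin: centre of its underside; z up along its axis.
- chuck: Drill chuck of bright steel standing on its back face, nose up: back end 33 mm in diameter up to 12 mm, knurled sleeve 36 mm in diameter from 12 to 38 mm, then a tapered nose to 54 mm with three small jaw tips up to 59 mm; 0.22 to 0.35 kg. Origin: centre of its underside; z up along its axis.
- deep_case: Deep stacking case, closed: dark grey body, lighter lid, black latch on each end; 100 (its x) x 60 mm (its y), 44 mm high to the lid's top, on which stand four round black tapered lugs (13 mm wide at the foot, 6 at the top, 6 high) at x = +-38, y = +-18 mm; up to 0.37 kg. Flat sides, 60 mm apart, for gripping. Origin: centre of underside; z up.
- shallow_case: Shallow stacking case, closed: 100 (its x) x 60 mm (its y), 28 mm high to the lid's top, which has no lugs but a black ridge 60 x 12 x 4 mm along x; up to 0.26 kg. Base: a recess 92 x 52 mm, 7 mm deep, in a 4 mm rim; fits over the deep case's lugs, either way round, 1.5 mm spare each side, guided in from 4 mm off. Seated, its underside is 44 mm above the deep case's. Origin: centre of underside; z up.
- cup_wheel: Cup grinding wheel, not wanted: a hollow grey abrasive cup, mouth up, 48 mm in diameter at the foot, 64 mm at the mouth, 34 mm high. Origin: centre of its underside; z up.
Mind the look-alikes: they are no part of the job. What is shaped like the chuck but green or purple is not meant.

How it is judged (in metres and radians):
At the end, for the whole second after the job is handed in: Wheel and flange on the floors of different bays of the long tray; chuck and deep case on the floors of their bays in the broad tray (height within 3 mm); shallow case seated on the deep case within 4 mm sideways, 2.5 mm in height, 0.1 rad; all upright within 0.1 rad, released, still (((x of wheel in the frame of wheel_tray between -0.017 and 0.017 m and y of wheel in the frame of wheel_tray between 0.031 and 0.065 m and z of wheel in the frame of wheel_tray between 0 and 0.006 m and x of flange in the frame of wheel_tray between -0.019 and 0.019 m and y of flange in the frame of wheel_tray between -0.067 and -0.029 m and z of flange in the frame of wheel_tray between 0 and 0.006 m) or (x of wheel in the frame of wheel_tray between -0.017 and 0.017 m and y of wheel in the frame of wheel_tray between -0.065 and -0.031 m and z of wheel in the frame of wheel_tray between 0 and 0.006 m and x of flange in the frame of wheel_tray between -0.019 and 0.019 m and y of flange in the frame of wheel_tray between 0.029 and 0.067 m and z of flange in the frame of wheel_tray between 0 and 0.006 m)) and x of chuck in the frame of drill_tray between -0.05 and 0.05 m and y of chuck in the frame of drill_tray between 0.034 and 0.062 m and z of chuck in the frame of drill_tray between 0 and 0.006 m and x of deep_case in the frame of drill_tray between -0.02 and 0.02 m and y of deep_case in the frame of drill_tray between -0.05 and -0.01 m and z of deep_case in the frame of drill_tray between 0 and 0.006 m and x of shallow_case in the frame of deep_case between -0.004 and 0.004 m and y of shallow_case in the frame of deep_case between -0.004 and 0.004 m and z of shallow_case in the frame of deep_case between 0.0415 and 0.0465 m and angle between the x axis of shallow_case and the x axis of deep_case, either way round below 0.1 rad and angle between each of wheel, flange, chuck, deep_case, shallow_case's own z axis and vertical below 0.1 rad and linear speed of each of wheel, flange, chuck, deep_case, shallow_case below 0.02 m/s); the robot touches nothing.
It fails at once if the grinding wheel is dropped: out of the fingers' touch it moves faster than 0.6 m/s (a fall of about 18 mm) (linear speed of wheel above 0.6 m/s and contact force between wheel and the fingers below 0.02 N).
It fails at once if the cup wheel is moved by more than 25 mm (distance of cup_wheel from where it was at the start of the episode above 0.025 m).
It also fails if it takes over 128 s, if anything falls off the work surface, if the arm or the gripper's body presses on something with over 40 N, if the wrist force passes 120 N, or if a joint passes its speed limit or range.

## Working session

There is one attempt and no reset: what is moved stays moved. The work goes in short steps, Python scripts to look and compute and a tool call to move; the robot and the scene stay as the last step left them, time stands still between calls to the robot, and variables do not carry over. Pictures are saved under pics/ and viewed, and the job is handed in when it is done.

Besides the shell and the picture viewer there is one more tool, called after "Request:" by a JSON object that holds its "api" and its "payload". apply_moves: Moves the arm, as the interface text tells. Its arguments: {"type":"object","properties":{"offset":{"type":"array"},"yaw":{"type":"array"},"jaw":{"type":"array"}},"required":["offset","yaw","jaw"]}

```bash
ls; mkdir -p pics
python3 - <<'E'
from cell import env
import cv2,numpy as np
print(env.state()); print(env.grasp_offset)
for n in ("scene","top"):
    c=env.read_camera(n)
    cv2.imwrite(f"pics/{n}0.png",c["frame"][:,:,::-1])
    print(n,{k:v for k,v in c.items() if k!="frame"})
    np.save(f"pics/{n}0.npy",c["frame"])
E
```

```text
pics
{'t': 0.0, 'joints': array([ 1.11341440e+00,  4.91553393e-01,  1.55948181e+00, -1.26179634e-05,
        1.09171165e+00, -1.05617791e-01]), 'qvel': array([-0.00130586, -0.00016632, -0.00063805, -0.00092408,  0.00148187,
       -0.00032929]), 'tau': array([ 6.30582035e-04, -6.12644148e+01, -2.58204818e+01,  6.92835893e-02,
        4.79797251e-02, -7.08660923e-05]), 'eef_pos': array([215.22140869, 586.49397295, 214.05444384]), 'tcp_rot': array([-1.66671877,  1.56964208, -2.01847708]), 'ft_force': array([0.00785185, 0.64252534, 0.12171447]), 'moment': array([-0.01625463, -0.01140056,  0.03696769]), 'opening': 0.9987018785326428}
18.8
scene {'fx': 467.86504625391973, 'fy': 467.86504625391973, 'cx': 253.70482363577446, 'cy': 194.2868024216203, 'xyz': array([1314.05103695,   13.02145064,  949.99962897]), 'rotation': array([-2.45789597,  0.01531152,  1.57108651])}
top {'fx': 425.66810478600735, 'fy': 425.66810478600735, 'cx': 261.1843458176019, 'cy': 188.1066770147021, 'xyz': array([ 314.24478922,    9.77603494, 1268.1385043 ]), 'rotation': array([-2.92722459e+00,  1.73395762e-03, -1.68448284e+00])}
```

View pics/scene0.png

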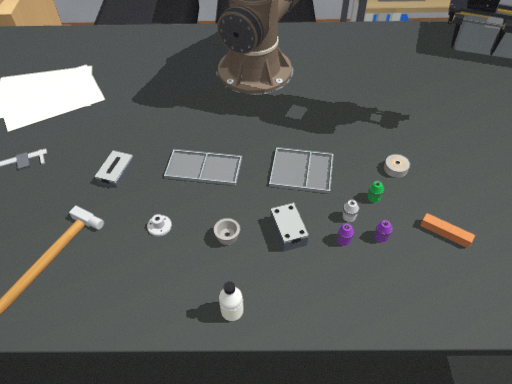

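View pics/top0.png

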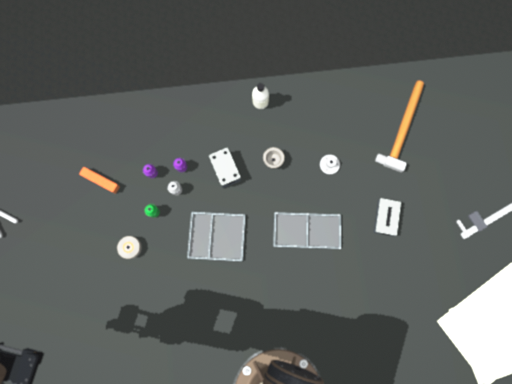

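```bash
cat > h.py <<'E'
import cv2,numpy as np
from scipy.spatial.transform import Rotation as R
def cam(c): 
    return np.array(c["xyz"]),R.from_euler('xyz',c["rotation"]).as_matrix()
CAL={"scene":dict(f=467.865,cx=253.7048,cy=194.2868,xyz=[1314.051,13.0215,949.9996],rotation=[-2.45789597,0.01531152,1.57108651]),
"top":dict(f=425.6681,cx=261.1843,cy=188.1067,xyz=[314.2448,9.776,1268.1385],rotation=[-2.92722459,1.73395762e-03,-1.68448284])}
def ray(n,p):
    c=CAL[n];o,M=cam(c);return o,M@np.array([(p[0]-c["cx"])/c["f"],(p[1]-c["cy"])/c["f"],1.])
def at(n,p,z):
    o,d=ray(n,p);return (o+d*(z-o[2])/d[2])
def proj(n,X):
    c=CAL[n];o,M=cam(c);v=M.T@(np.array(X,float)-o);return np.array([c["cx"]+c["f"]*v[0]/v[2],c["cy"]+c["f"]*v[1]/v[2]])
def tri(ps,pt):
    A=[];b=[]
    for n,p in(("scene",ps),("top",pt)):
        o,d=ray(n,p);d=d/np.linalg.norm(d);P=np.eye(3)-np.outer(d,d);A.append(P);b.append(P@o)
    X,r,_,_=np.linalg.lstsq(np.vstack(A),np.hstack(b),rcond=None);return X,np.sqrt(r.sum() if len(r) else 0)
def crop(img,x0,y0,w,h,s,name):
    c=cv2.resize(img[y0:y0+h,x0:x0+w,::-1],None,fx=s,fy=s,interpolation=cv2.INTER_CUBIC)
    for x in range((x0+9)//10*10,x0+w,10):
        cv2.line(c,(int((x-x0+.5)*s),0),(int((x-x0+.5)*s),6 if x%50 else 14),(0,255,255),1)
        if x%20==0: cv2.putText(c,str(x),(int((x-x0+.5)*s)-10,18),0,.35,(0,255,255),1)
    for y in range((y0+9)//10*10,y0+h,10):
        cv2.line(c,(0,int((y-y0+.5)*s)),(6,int((y-y0+.5)*s)),(0,255,255),1)
        if y%20==0: cv2.putText(c,str(y),(8,int((y-y0+.5)*s)+4),0,.35,(0,255,255),1)
    cv2.imwrite(name,c)
E
python3 - <<'E'
from h import *
s=np.load("pics/scene0.npy");t=np.load("pics/top0.npy")
crop(s,85,140,160,120,5,"pics/s_a.png");crop(s,260,140,160,120,5,"pics/s_b.png")
crop(t,110,140,140,130,4.6,"pics/t_a.png" if 0 else "pics/t_a.png");crop(t,250,140,160,120,5,"pics/t_b.png")
E
```

```text
(no output)
```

View pics/s_a.png

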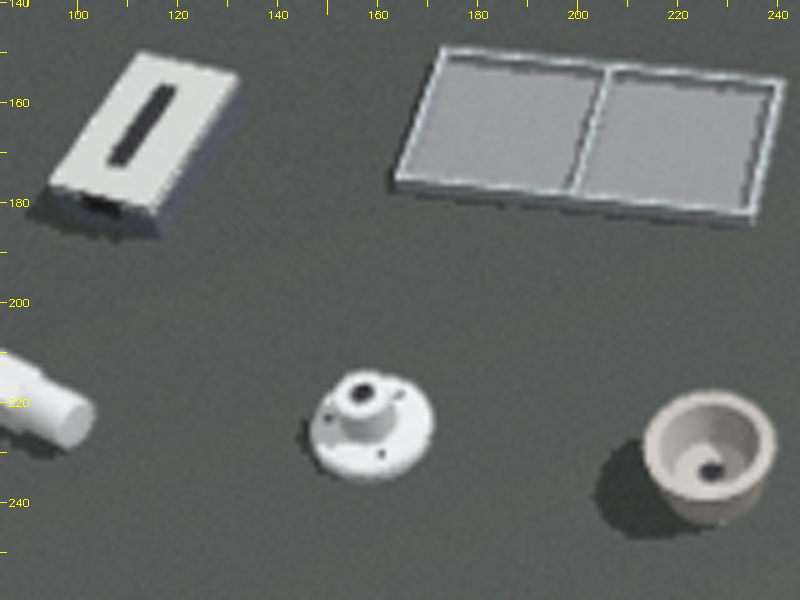

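View pics/s_b.png

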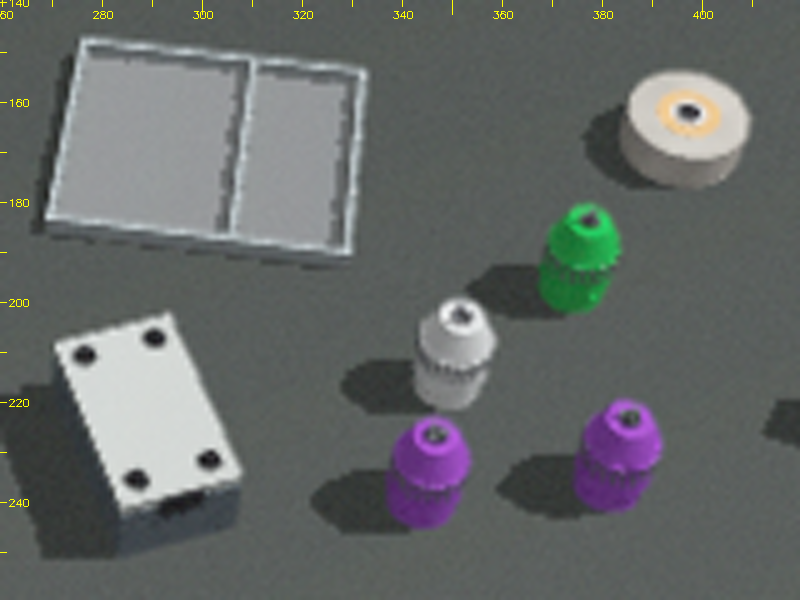

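View pics/t_a.png

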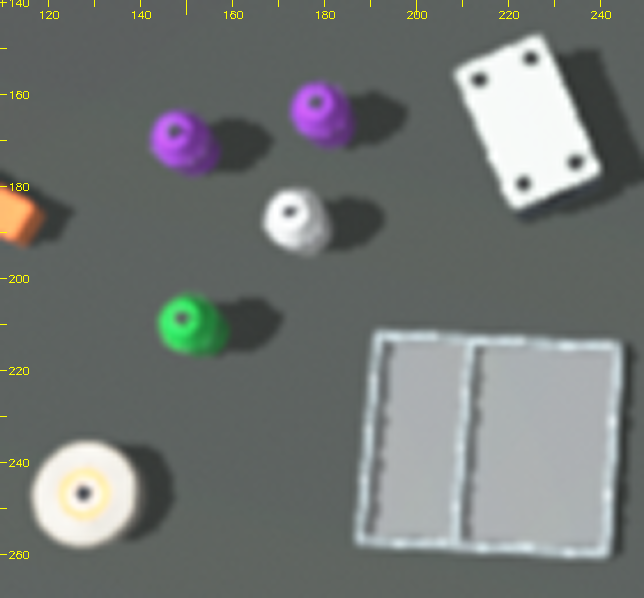

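View pics/t_b.png

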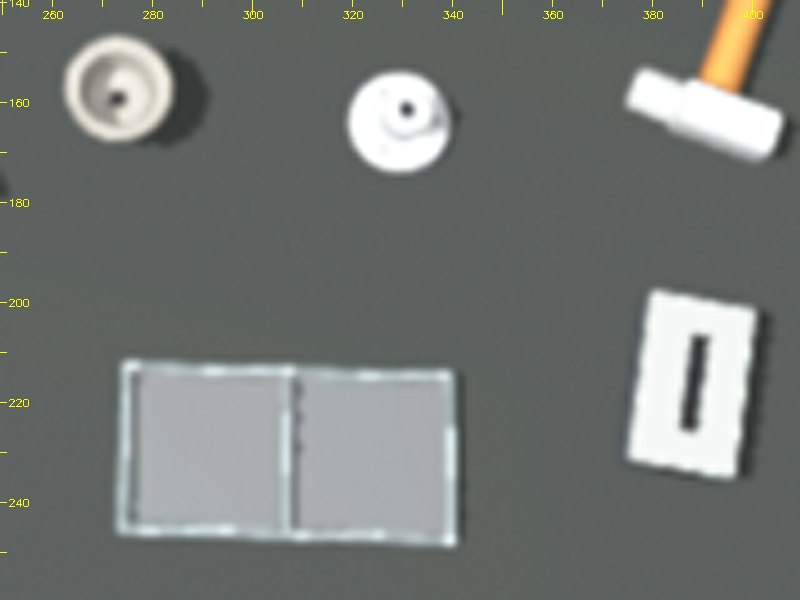

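Run:
```python
from h import *
S={'a':(85,140,5),'b':(260,140,5)};T={'a':(110,140,4.6),'b':(250,140,5)}
def px(g,p): x0,y0,s=g; return (p[0]/s+x0-.5,p[1]/s+y0-.5)
F={'shallow':('a','b',[((140,52),(738,478)),((238,75),(628,460)),((155,213),(653,290)),((50,185),(757,308)),((170,88),(689,430)),((118,162),(701,336))]),
'deep':('b','a',[((209,460),(480,79)),((137,479),(530,58)),((84,355),(575,162)),((154,338),(523,183))]),
'chuck':('b','a',[((461,315),(290,212))]),'wheel':('b','a',[((688,112),(83,493))]),'flange':('a','b',[((362,392),(407,109))]),
'wtray':('a','b',[((443,50),(452,541)),((783,82),(122,531)),((757,213),(127,364)),((397,180),(450,374))]),
'dtray':('b','a',[((85,42),(607,553)),((365,72),(360,545)),((350,246),(378,333)),((50,216),(620,345))])}
for k,(a,b,L) in F.items():
    P=[]
    for ps,pt in L:
        X,r=tri(px(S[a],ps),px(T[b],pt));P.append(X);print(k,X.round(1),round(float(r),1))
    P=np.array(P)
    if len(P)>=4:
        Q=P[:4];print('  mean',Q.mean(0).round(1),[(np.linalg.norm((Q[(i+1)%4]-Q[i])[:2]).round(1),np.degrees(np.arctan2(*(Q[(i+1)%4]-Q[i])[1::-1])).round(1)) for i in range(4)])
```

```text
shallow [ 398.5 -394.6   27.6] 1.8
shallow [ 416.5 -335.1   26.6] 1.0
shallow [ 514.5 -365.2   25.1] 2.1
shallow [ 496.4 -423.8   27.6] 2.1
shallow [ 429.3 -370.9   30.5] 1.0
shallow [ 483.4 -388.2   30.5] 0.3
  mean [ 456.5 -379.7   26.8] [(np.float64(62.1), np.float64(73.2)), (np.float64(102.5), np.float64(-17.1)), (np.float64(61.3), np.float64(-107.2)), (np.float64(102.1), np.float64(163.4))]
deep [690.5 110.8  45.5] 0.7
deep [701.   76.9  45.6] 1.1
deep [628.2  54.7  45.4] 1.3
deep [618.2  89.1  45.4] 1.4
  mean [659.5  82.9  45.5] [(np.float64(35.4), np.float64(-72.9)), (np.float64(76.0), np.float64(-163.0)), (np.float64(35.9), np.float64(106.2)), (np.float64(75.5), np.float64(16.7))]
chuck [613.6 237.4  55.5] 1.2
wheel [454.3 384.5  26.9] 1.9
flange [ 639.4 -236.5   34.6] 0.5
wtray [ 382.5 -228.7   10.2] 0.5
wtray [410.3 -36.6  10.3] 0.0
wtray [508.  -50.   12.6] 1.9
wtray [ 480.5 -242.6   10.6] 0.7
  mean [ 445.4 -139.5   10.9] [(np.float64(194.0), np.float64(81.8)), (np.float64(98.6), np.float64(-7.8)), (np.float64(194.6), np.float64(-98.1)), (np.float64(99.0), np.float64(171.9))]
dtray [380.7  62.4  10.4] 0.2
dtray [403.7 217.9   7.6] 0.2
dtray [536.9 194.8  16.3] 0.2
dtray [511.8  40.1  13.2] 0.0
  mean [458.3 128.8  11.8] [(np.float64(157.2), np.float64(81.6)), (np.float64(135.2), np.float64(-9.9)), (np.float64(156.8), np.float64(-99.2)), (np.float64(133.0), np.float64(170.3))]
```

```bash
cat >> h.py <<'E'
def st():
    from cell import env
    s=env.state();M=R.from_euler('xyz',s["tcp_rot"]).as_matrix()
    print("t",round(s["t"],2),"tcp",s["eef_pos"].round(1),"jawdeg",round(float(np.degrees(np.arctan2(M[1,1],M[0,1]))),2),"x",M[:,0].round(3),"F",s["ft_force"].round(1),"open mm",round(95*s["opening"],1),"j",s["joints"].round(2))
    return s["eef_pos"],float(np.degrees(np.arctan2(M[1,1],M[0,1])))
def go(x,y,z,jaw):
    p,a=st();d=(np.array([x,y,z])-p)/25;t=((jaw-a+90)%180)-90
    print("offset",d.round(2),"yaw",round(t/6,2))
E
python3 - <<'E'
from h import *
go(453.5,384,120,37)
for n,p in (('purple1',(315,102)),('purple2',(175,132)),('green',(182,318))):
    print(n,at('top',(p[0]/4.6+109.5,p[1]/4.6+139.5),57).round(0))
E
```

```text
t 0.1 tcp [215.3 586.5 214.1] jawdeg 69.84 x [-0.    -0.001 -1.   ] F [ 0.1 -0.2  0.9] open mm 95.0 j [ 1.11  0.49  1.56  0.    1.09 -0.11]
offset [ 9.53 -8.1  -3.77] yaw -5.47
purple1 [684. 217.  57.]
purple2 [674. 307.  57.]
green [553. 310.  57.]
```

Request:
{"api": "apply_moves", "payload": {"offset": [[2.5,-2,-1],[5,-4,-2],[7.5,-6.4,-3],[9.5,-8.1,-4],[9.5,-8.1,-4],[9.5,-8.1,-5],[9.5,-8.1,-6]], "yaw": [-1.4,-2.8,-4.2,-5.5,-5.5,-5.5,-5.5], "jaw": [-1,-1,-1,-1,-1,-1,-1]}}

```text
t: 0.98
eef_pos: [453.7, 382.6, 62.8]
tcp_rot: [-1.629, 1.569, -2.559]
ft_force: [0.1, -0.3, -0.0]
opening: 1.002
```

Run:
```python
from h import *
from cell import env
go(453.5,384,7,37)
c=env.read_camera("scene");crop(c["frame"],330,90,120,110,5.4,"pics/s1.png")
c=env.read_camera("top");crop(c["frame"],90,200,80,80,5.4,"pics/t1.png")
```

```text
t 0.97 tcp [453.7 382.6  62.8] jawdeg 36.7 x [-0.001 -0.001 -1.   ] F [ 0.1 -0.3 -0. ] open mm 95.2 j [ 0.59  0.63  1.78  0.    0.73 -0.05]
offset [-0.01  0.05 -2.23] yaw 0.05
```

View pics/s1.png

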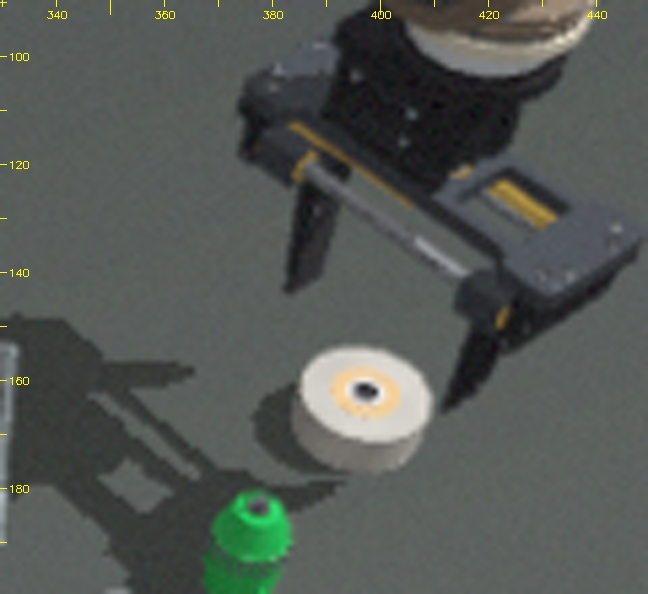

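Request:
{"api": "apply_moves", "payload": {"offset": [[0,0,-1.0],[0,0,-1.8],[0,0,-2.2],[0,0,-2.2],[0,0,-2.2],[0,0,-2.2],[0,0,-2.2],[0,0,-2.2],[0,0,-2.2],[0,0,-2.2]], "yaw": [0,0,0,0,0,0,0,0,0,0], "jaw": [-1,-1,-1,-1,0.5,0.5,0.5,0.5,0.5,0.5]}}

```text
t: 2.33
eef_pos: [452.2, 383.0, 7.0]
tcp_rot: [-1.634, 1.566, -2.563]
ft_force: [0.3, -0.7, 5.4]
opening: 0.668
```

Request:
{"api": "apply_moves", "payload": {"offset": [[0,0,0.8],[0,0,2.5],[0,-1.5,4],[0,-3.5,4],[0,-5.5,4],[0,-7.5,4],[0,-9.5,4],[0,-11.5,4],[0,-13.5,4],[0,-15.5,4],[0,-17,4],[0,-18.5,4],[0,-19,3.5],[0,-19,2.5],[0,-19,1.5],[0,-19,1.2],[0,-19,1.2]], "yaw": [0,0,0,0,0,0,0,0,0,0,0,0,0,0,0,0,0], "jaw": [0.5,0.5,0.5,0.5,0.5,0.5,0.5,0.5,0.5,0.5,0.5,0.5,0.5,0.5,0.5,0.5,0.5]}}

```text
t: 4.45
eef_pos: [451.9, -91.4, 36.6]
tcp_rot: [-1.839, 1.565, -2.767]
ft_force: [-0.2, -0.6, -1.3]
opening: 0.668
```

Run:
```python
from h import *
from cell import env
go(452,-92,10,37)
c=env.read_camera("scene");crop(c["frame"],150,90,120,110,5.4,"pics/s2.png")
```

```text
t 4.45 tcp [451.9 -91.4  36.6] jawdeg 36.82 x [-0.005 -0.002 -1.   ] F [-0.2 -0.6 -1.3] open mm 63.5 j [-0.34  0.56  2.12 -0.01  0.47 -0.98]
offset [ 0.   -0.02 -1.06] yaw 0.03
```

View pics/s2.png

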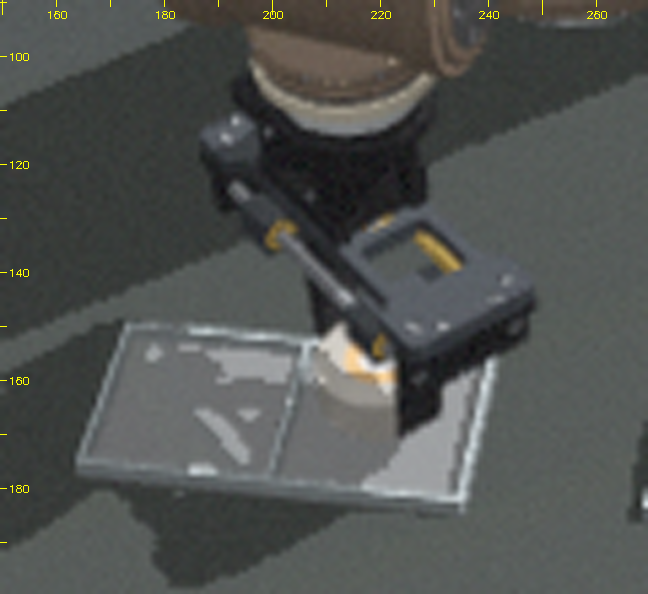

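Request:
{"api": "apply_moves", "payload": {"offset": [[0,0,-0.5],[0,0,-0.8],[0,0,-0.95],[0,0,-1.0],[0,0,-1.04],[0,0,-1.06],[0,0,-1.06]], "yaw": [0,0,0,0,0,0,0], "jaw": [0.5,0.5,0.5,0.5,0.5,0.5,0.5]}}

```text
t: 5.38
eef_pos: [452.3, -91.6, 10.7]
tcp_rot: [-1.663, 1.566, -2.591]
ft_force: [-0.5, 0.5, -1.6]
opening: 0.664
```

Request:
{"api": "apply_moves", "payload": {"offset": [[0,0,-0.03],[0,0,-0.06],[0,0,-0.08],[0,0,-0.08]], "yaw": [0,0,0,0], "jaw": [0.5,0.5,0.5,0.5]}}

```text
t: 5.88
eef_pos: [452.4, -91.7, 9.9]
tcp_rot: [-1.432, 1.566, -2.36]
ft_force: [-3.2, 0.6, 21.5]
opening: 0.671
```

Request:
{"api": "apply_moves", "payload": {"offset": [[0,0,0],[0,0,0],[0,0,0],[0,0,0.2],[0,0,1],[0,0,2.5],[0,0,4]], "yaw": [0,0,0,0,0,0,0], "jaw": [-0.65,-0.65,-0.65,-0.65,-0.65,-0.65,-0.4]}}

```text
t: 6.75
eef_pos: [452.2, -91.6, 111.0]
tcp_rot: [-1.568, 1.566, -2.496]
ft_force: [0.1, 0.2, 0.3]
opening: 0.767
```

Run:
```python
from h import *
go(639.5,-236.5,60,37)
```

```text
t 6.75 tcp [452.2 -91.6 111. ] jawdeg 36.82 x [-0.004 -0.003 -1.   ] F [0.1 0.2 0.3] open mm 72.9 j [-0.34  0.42  2.06 -0.01  0.67 -0.98]
offset [ 7.49 -5.8  -2.04] yaw 0.03
```

Request:
{"api": "apply_moves", "payload": {"offset": [[1.8,-1.4,0],[3.8,-2.9,0],[5.6,-4.4,-1],[7.5,-5.8,-1.5],[7.5,-5.8,-2],[7.5,-5.8,-3],[7.5,-5.8,-3.8],[7.5,-5.8,-3.98],[7.5,-5.8,-3.98],[7.5,-5.8,-3.98],[7.5,-5.8,-3.98],[7.5,-5.8,-3.98],[7.5,-5.8,-3.98],[7.5,-5.8,-3.98]], "yaw": [0,0,0,0,0,0,0,0,0,0,0,0,0,0], "jaw": [-0.2,-0.2,-0.2,-0.2,-0.2,-0.2,-0.2,-0.2,-0.2,0.9,0.9,0.9,0.9,0.9]}}

```text
t: 8.5
eef_pos: [639.6, -236.7, 11.9]
tcp_rot: [-1.533, 1.566, -2.461]
ft_force: [-2.0, -0.2, 4.9]
opening: 0.284
```

Run:
```python
from h import *
from cell import env
go(438.7,-187,60,37)
c=env.read_camera("scene");crop(c["frame"],110,140,150,110,5.3,"pics/s3.png")
```

```text
t 8.5 tcp [ 639.6 -236.7   11.9] jawdeg 36.82 x [-0.004 -0.003 -1.   ] F [-2.  -0.2  4.9] open mm 27.0 j [-0.45  0.8   1.56 -0.01  0.78 -1.09]
offset [-8.04  1.99  1.93] yaw 0.03
```

View pics/s3.png

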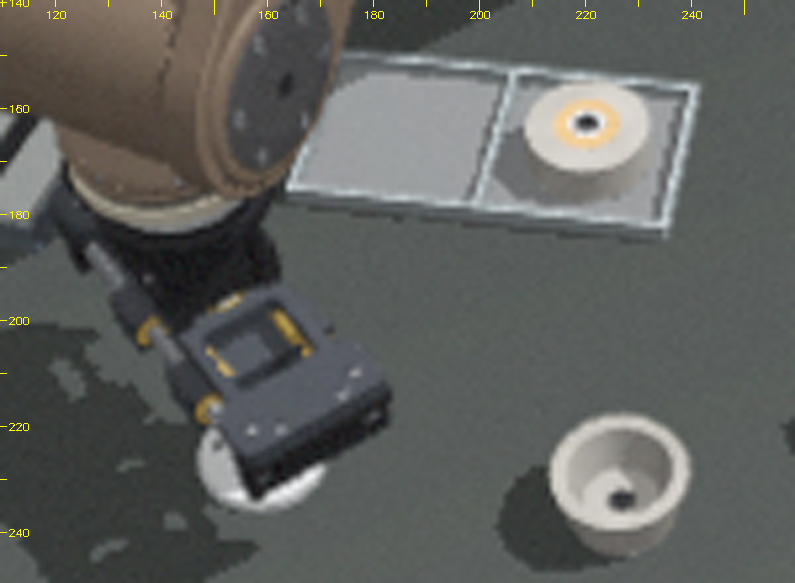

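Request:
{"api": "apply_moves", "payload": {"offset": [[0,0,0.8],[0,0,2],[-1.5,0.4,3],[-3.5,0.9,3],[-5.5,1.4,3],[-7.2,1.8,3],[-8.05,2,2.5],[-8.05,2,1.5],[-8.05,2,0.8],[-8.05,2,0.35],[-8.05,2,0.2],[-8.05,2,0.16],[-8.05,2,0.16]], "yaw": [0,0,0,0,0,0,0,0,0,0,0,0,0], "jaw": [0.9,0.9,0.9,0.9,0.9,0.9,0.9,0.9,0.9,0.9,0.9,0.9,0.9]}}

```text
t: 10.18
eef_pos: [438.6, -186.8, 16.3]
tcp_rot: [-1.402, 1.566, -2.33]
ft_force: [-0.5, -0.4, -2.5]
opening: 0.28
```

Run:
```python
from h import *
from cell import env
go(438.7,-187,14.5,37)
c=env.read_camera("scene");crop(c["frame"],110,100,150,110,5.3,"pics/s4.png")
```

```text
t 10.18 tcp [ 438.6 -186.8   16.3] jawdeg 36.83 x [-0.003 -0.003 -1.   ] F [-0.5 -0.4 -2.5] open mm 26.6 j [-0.54  0.61  2.09 -0.01  0.44 -1.17]
offset [ 0.01 -0.01 -0.07] yaw 0.03
```

View pics/s4.png

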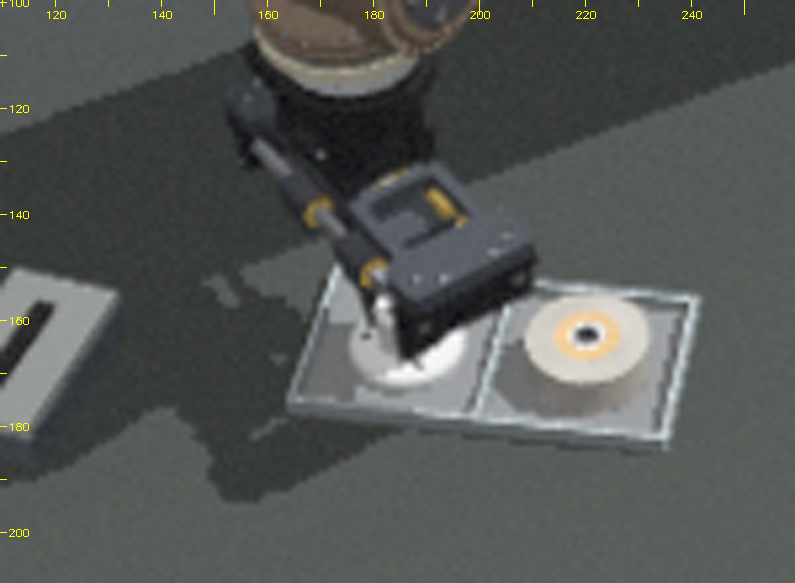

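Request:
{"api": "apply_moves", "payload": {"offset": [[0,0,-0.04],[0,0,-0.06],[0,0,-0.06],[0,0,-0.06],[0,0,-0.06],[0,0,0.2],[0,0,2],[0,0,4],[0,0,4]], "yaw": [0,0,0,0,0,0,0,0,0], "jaw": [0.9,0.9,-0.1,-0.1,-0.1,-0.1,-0.1,-0.1,-0.1]}}

```text
t: 11.35
eef_pos: [439.7, -187.5, 119.7]
tcp_rot: [-0.307, 1.564, -1.235]
ft_force: [0.3, 0.1, -0.6]
opening: 0.553
```

Run:
```python
from h import *
go(613.6,237.4,7,90)
```

```text
t 11.35 tcp [ 439.7 -187.5  119.7] jawdeg 36.83 x [ 0.002 -0.007 -1.   ] F [ 0.3  0.1 -0.6] open mm 52.5 j [-0.54  0.42  2.02 -0.01  0.7  -1.18]
offset [ 6.95 17.   -4.51] yaw 8.86
```

Request:
{"api": "apply_moves", "payload": {"offset": [[0.7,1.7,0.3],[1.4,3.5,0.5],[2.2,5.3,0.5],[2.9,7.1,0.5],[3.6,8.9,0.5],[4.4,10.7,0.5],[5.1,12.5,0.5],[5.8,14.3,0],[6.6,16,-0.5],[6.95,17,-1.2],[6.95,17,-1.2],[6.95,17,-1.2],[6.95,17,-1.2]], "yaw": [0.9,1.8,2.7,3.6,4.5,5.4,6.3,7.2,8.1,8.9,8.9,8.9,8.9], "jaw": [-0.3,-0.3,-0.3,-0.3,-0.3,-0.3,-0.3,-0.3,-0.3,-0.3,-0.3,-0.3,-0.3]}}

```text
t: 12.98
eef_pos: [613.6, 236.6, 90.3]
tcp_rot: [-0.277, 1.563, -0.275]
ft_force: [-0.1, 0.7, -0.0]
opening: 0.652
```

Run:
```python
from h import *
from cell import env
go(613.6,237.4,7,90)
c=env.read_camera("scene");crop(c["frame"],270,120,150,130,5,"pics/s5.png")
c=env.read_camera("top");crop(c["frame"],200,150,160,120,5,"pics/t5.png")
```

```text
t 12.97 tcp [613.6 236.6  90.3] jawdeg 90.13 x [ 0.007 -0.002 -1.   ] F [-0.1  0.7 -0. ] open mm 61.9 j [ 0.27  0.67  1.59 -0.    0.87 -1.3 ]
offset [ 0.    0.03 -3.33] yaw -0.02
```

View pics/s5.png

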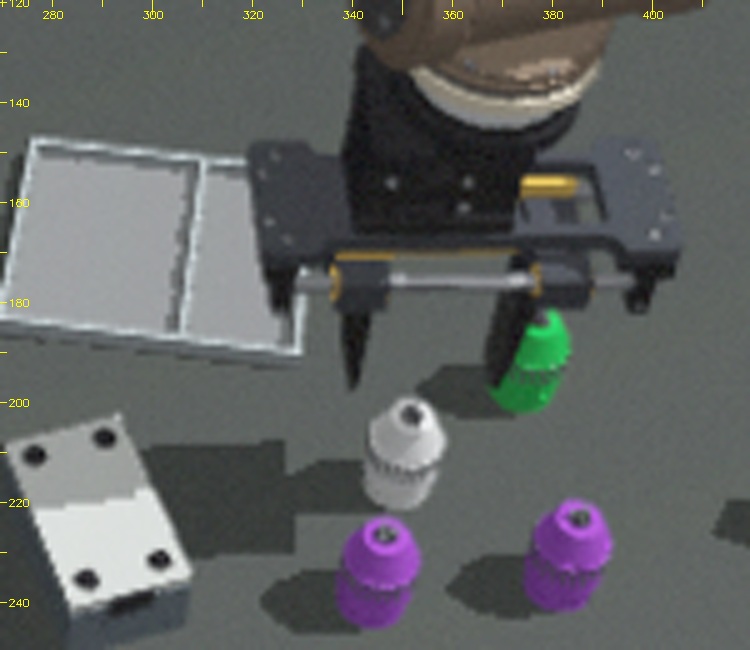

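View pics/t5.png

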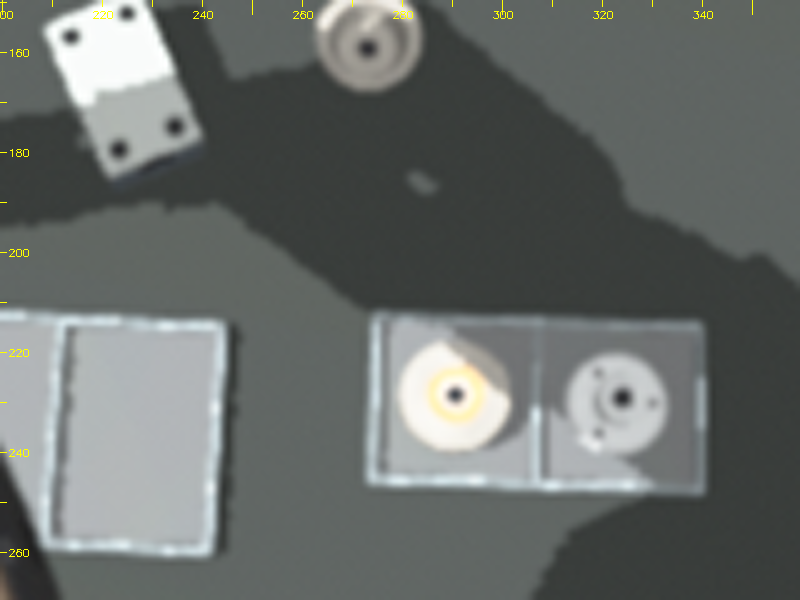

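Request:
{"api": "apply_moves", "payload": {"offset": [[0,0.03,-1.2],[0,0.03,-2.4],[0,0.03,-3.1],[0,0.03,-3.3],[0,0.03,-3.3],[0,0.03,-3.3],[0,0.03,-3.3],[0,0.03,-3.3],[0,0.03,-3.3]], "yaw": [0,0,0,0,0,0,0,0,0], "jaw": [-0.3,-0.3,-0.3,-0.3,-0.3,0.9,0.9,0.9,0.9]}}

```text
t: 14.2
eef_pos: [613.8, 237.6, 8.2]
tcp_rot: [-0.22, 1.563, -0.217]
ft_force: [-0.7, 0.6, 2.6]
opening: 0.375
```

Run:
```python
from h import *
go(490.8,172.1,60,80.7)
go(490.8,172.1,60,-9.3)
```

```text
t 14.2 tcp [613.8 237.6   8.2] jawdeg 90.15 x [ 0.008 -0.002 -1.   ] F [-0.7  0.6  2.6] open mm 35.6 j [ 0.27  0.78  1.64 -0.01  0.72 -1.3 ]
offset [-4.92 -2.62  2.07] yaw -1.58
t 14.2 tcp [613.8 237.6   8.2] jawdeg 90.15 x [ 0.008 -0.002 -1.   ] F [-0.7  0.6  2.6] open mm 35.6 j [ 0.27  0.78  1.64 -0.01  0.72 -1.3 ]
offset [-4.92 -2.62  2.07] yaw 13.42
```

Request:
{"api": "apply_moves", "payload": {"offset": [[0,0,0.8],[0,0,2.2],[-0.5,-0.3,3.2],[-1,-0.6,3.2],[-1.7,-0.9,3.2],[-2.4,-1.3,3.2],[-3,-1.6,3.2],[-3.6,-1.9,3.2],[-4.2,-2.2,3.2],[-4.6,-2.5,3.2],[-4.92,-2.62,3.2],[-4.92,-2.62,3.2],[-4.92,-2.62,2.5],[-4.92,-2.62,1.5],[-4.92,-2.62,1.5]], "yaw": [-1.4,-2.8,-4.2,-5.6,-7,-8.4,-9.8,-11.2,-12.6,-14,-15.4,-16.6,-16.6,-16.6,-16.6], "jaw": [0.9,0.9,0.9,0.9,0.9,0.9,0.9,0.9,0.9,0.9,0.9,0.9,0.9,0.9,0.9]}}

```text
t: 16.08
eef_pos: [489.9, 171.9, 44.5]
tcp_rot: [-0.486, 1.56, -2.221]
ft_force: [0.1, 0.4, -2.2]
opening: 0.373
```

Run:
```python
from h import *
from cell import env
go(490.8,172.1,11.5,-9.3)
c=env.read_camera("scene");crop(c["frame"],270,100,150,130,5,"pics/s6.png")
```

```text
t 16.07 tcp [489.9 171.9  44.5] jawdeg -9.45 x [-0.006 -0.008 -1.   ] F [ 0.1  0.4 -2.2] open mm 35.4 j [ 0.21  0.59  1.97 -0.01  0.59  0.39]
offset [ 0.04  0.01 -1.32] yaw 0.03
```

View pics/s6.png

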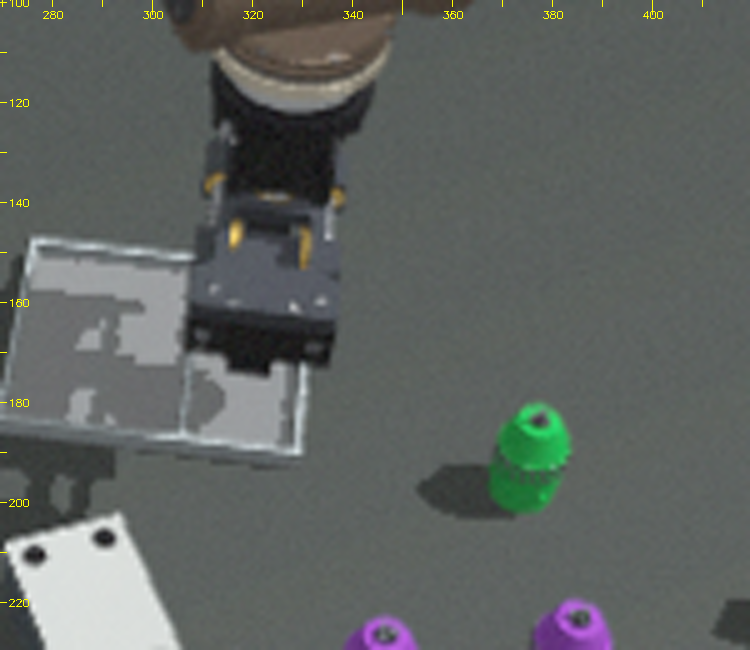

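Request:
{"api": "apply_moves", "payload": {"offset": [[0,0,-0.6],[0,0,-1.0],[0,0,-1.2],[0,0,-1.28],[0,0,-1.32],[0,0,-1.34],[0,0,-1.34]], "yaw": [0,0,0,0,0,0,0], "jaw": [0.9,0.9,0.9,0.9,0.9,0.9,0.9]}}

```text
t: 17.0
eef_pos: [490.5, 172.0, 12.1]
tcp_rot: [-0.355, 1.562, -2.09]
ft_force: [-0.1, -0.8, -2.6]
opening: 0.372
```

Request:
{"api": "apply_moves", "payload": {"offset": [[0,0,-0.03],[0,0,-0.05],[0,0,-0.06],[0,0,-0.06],[0,0,-0.06],[0,0,-0.06],[0,0,0.2],[0,0,2],[0,0,4],[0,0,4.5]], "yaw": [0,0,0,0,0,0,0,0,0,0], "jaw": [0.9,0.9,0.9,0.08,0.08,0.08,0.08,0.08,0.08,-0.5]}}

```text
t: 18.25
eef_pos: [491.5, 172.3, 127.7]
tcp_rot: [0.188, 1.564, -1.547]
ft_force: [0.4, -0.3, -0.8]
opening: 0.519
```

Run:
```python
from h import *
from cell import env
go(659.5,82.9,90,106.8)
c=env.read_camera("top");crop(c["frame"],180,130,100,130,4.6,"pics/t7.png")
c=env.read_camera("scene");crop(c["frame"],250,130,150,130,4.6,"pics/s7.png")
```

```text
t 18.25 tcp [491.5 172.3 127.7] jawdeg -9.44 x [ 0.    -0.007 -1.   ] F [ 0.4 -0.3 -0.8] open mm 49.3 j [ 0.21  0.46  1.91 -0.01  0.78  0.39]
offset [ 6.72 -3.58 -1.51] yaw -10.63
```

View pics/t7.png

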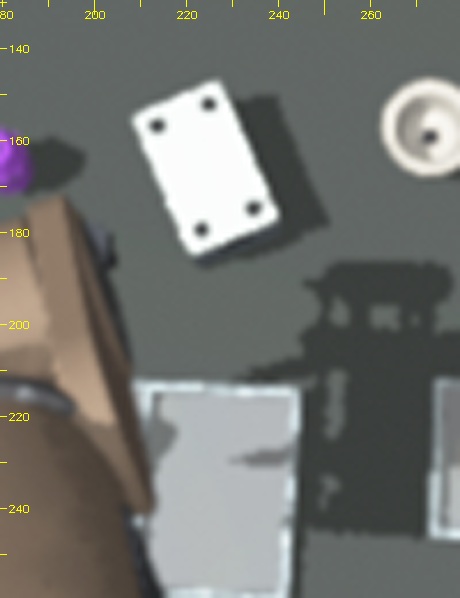

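View pics/s7.png

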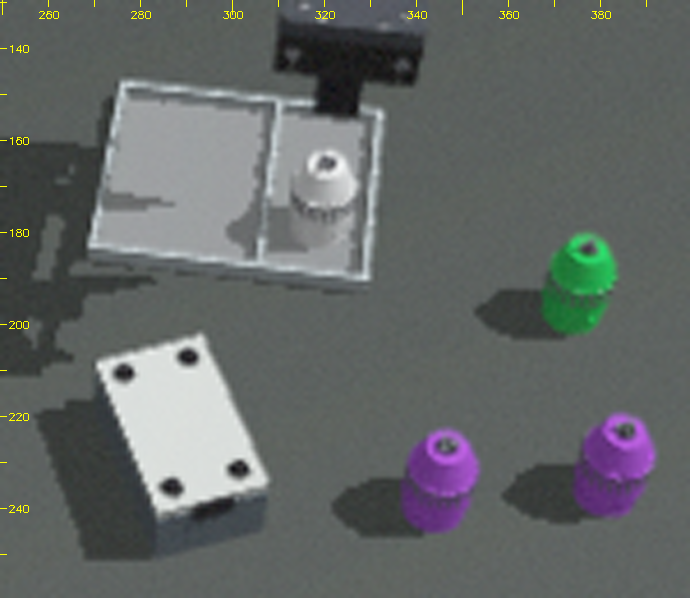

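Request:
{"api": "apply_moves", "payload": {"offset": [[0.9,-0.5,0],[1.8,-1,0],[2.7,-1.5,0],[3.6,-2,0],[4.5,-2.4,0],[5.4,-2.9,0],[6.2,-3.3,0],[6.72,-3.58,-0.5],[6.72,-3.58,-1.3],[6.72,-3.58,-1.3]], "yaw": [-1.4,-2.8,-4.2,-5.6,-7,-8.4,-9.8,-10.63,-10.63,-10.63], "jaw": [-0.7,-0.7,-0.7,-0.7,-0.7,-0.7,-0.7,-0.7,-0.7,-0.7]}}

```text
t: 19.6
eef_pos: [657.6, 82.4, 90.2]
tcp_rot: [-0.154, 1.558, -3.003]
ft_force: [-0.3, -0.7, 1.0]
opening: 0.852
```

Run:
```python
from h import *
from cell import env
go(659.5,82.9,16,106.8)
c=env.read_camera("scene");crop(c["frame"],240,140,120,120,5,"pics/s8.png")
```

```text
t 19.6 tcp [657.6  82.4  90.2] jawdeg -73.24 x [-0.013 -0.002 -1.   ] F [-0.3 -0.7  1. ] open mm 80.9 j [ 0.03  0.68  1.57 -0.    0.91  1.31]
offset [ 0.08  0.02 -2.97] yaw 0.01
```

View pics/s8.png

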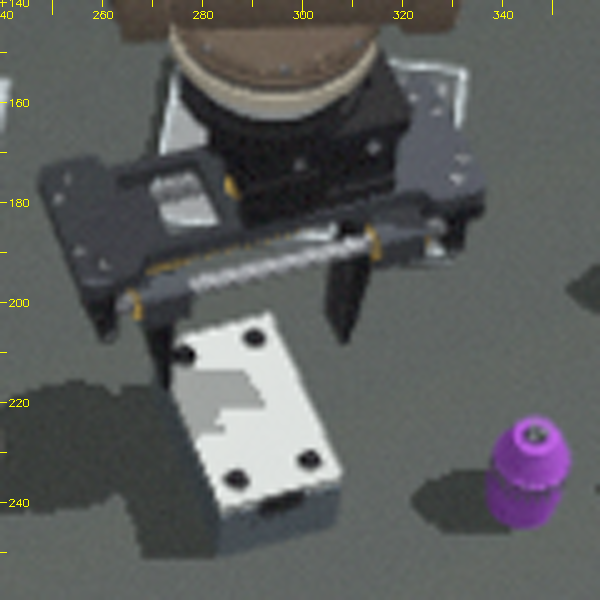

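Request:
{"api": "apply_moves", "payload": {"offset": [[0.08,0.02,-0.5],[0.08,0.02,-1.5],[0.08,0.02,-2.5],[0.08,0.02,-2.95],[0.08,0.02,-2.95],[0.08,0.02,-2.95],[0.08,0.02,-2.95],[0.08,0.02,-2.95],[0.08,0.02,-2.95],[0.08,0.02,-2.95]], "yaw": [0,0,0,0,0,0,0,0,0,0], "jaw": [-0.7,-0.7,-0.7,-0.7,-0.7,0.9,0.9,0.9,0.9,0.9]}}

```text
t: 20.9
eef_pos: [660.5, 83.2, 18.6]
tcp_rot: [-0.124, 1.561, -2.973]
ft_force: [-0.0, 0.9, 5.7]
opening: 0.627
```

Run:
```python
from h import *
go(453.4,98,19.5,80.7)
```

```text
t 20.9 tcp [660.5  83.2  18.6] jawdeg -73.22 x [-0.009 -0.002 -1.   ] F [-0.   0.9  5.7] open mm 59.6 j [ 0.03  0.77  1.6  -0.    0.78  1.31]
offset [-8.28  0.59  0.03] yaw -4.35
```

Request:
{"api": "apply_moves", "payload": {"offset": [[0,0,0.8],[0,0,2],[-0.8,0,3.2],[-2.2,0.1,3.3],[-3.8,0.2,3.3],[-5.4,0.3,3.3],[-7,0.5,3.3],[-8,0.6,3.3],[-8.28,0.63,3.2],[-8.28,0.63,2],[-8.28,0.63,1.2],[-8.28,0.63,1],[-8.28,0.63,1]], "yaw": [0,-0.5,-1,-1.6,-2.2,-2.8,-3.4,-4,-4.35,-4.35,-4.35,-4.35,-4.35], "jaw": [0.9,0.9,0.9,0.9,0.9,0.9,0.9,0.9,0.9,0.9,0.9,0.9,0.9]}}

```text
t: 22.52
eef_pos: [453.7, 98.9, 44.2]
tcp_rot: [-0.136, 1.561, 2.843]
ft_force: [1.0, 0.5, -3.0]
opening: 0.63
```

Run:
```python
from h import *
from cell import env
go(453.4,99,21.6,80.7)
c=env.read_camera("scene");crop(c["frame"],240,100,120,120,5,"pics/s9.png")
```

```text
t 22.52 tcp [453.7  98.9  44.2] jawdeg -99.32 x [-0.009  0.003 -1.   ] F [ 1.   0.5 -3. ] open mm 59.8 j [0.07 0.55 2.1  0.01 0.5  1.8 ]
offset [-0.01  0.   -0.9 ] yaw 0.0
```

View pics/s9.png

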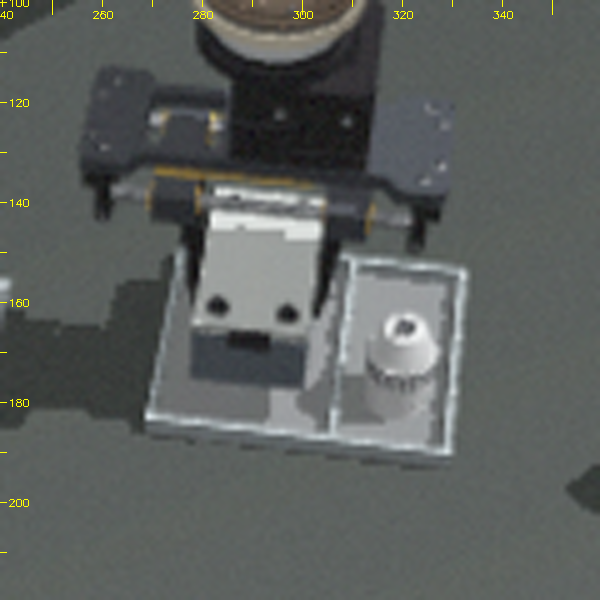

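Request:
{"api": "apply_moves", "payload": {"offset": [[0,0,-0.4],[0,0,-0.7],[0,0,-0.82],[0,0,-0.88],[0,0,-0.9],[0,0,-0.93],[0,0,-0.93]], "yaw": [0,0,0,0,0,0,0], "jaw": [0.9,0.9,0.9,0.9,0.9,0.9,0.9]}}

```text
t: 23.45
eef_pos: [454.0, 99.0, 21.6]
tcp_rot: [-0.185, 1.563, 2.794]
ft_force: [-1.5, 0.8, 4.6]
opening: 0.629
```

Request:
{"api": "apply_moves", "payload": {"offset": [[0,0,0],[0,0,0],[0,0,0],[0,0,0.2],[0,0,1.5],[0,0,3],[0,0,4.5],[0,0,4.5]], "yaw": [0,0,0,0,0,0,0,0], "jaw": [-0.6,-0.6,-0.6,-0.6,-0.6,-0.6,-0.6,-0.6]}}

```text
t: 24.45
eef_pos: [455.0, 99.1, 136.5]
tcp_rot: [-0.688, 1.567, 2.291]
ft_force: [-0.3, -0.0, -0.9]
opening: 0.801
```

Run:
```python
from h import *
go(456.5,-379.7,60,73.1)
```

```text
t 24.45 tcp [455.   99.1 136.5] jawdeg -99.32 x [-0.003  0.003 -1.   ] F [-0.3 -0.  -0.9] open mm 76.1 j [0.07 0.38 2.03 0.01 0.74 1.8 ]
offset [  0.06 -19.15  -3.06] yaw -1.26
```

Request:
{"api": "apply_moves", "payload": {"offset": [[0,-1.5,0],[0,-3.5,0],[0,-5.5,0],[0,-7.5,0],[0,-9.5,0],[0,-11.5,0],[0,-13.5,0],[0,-15.5,0],[0,-17.5,0],[0.06,-19.15,-0.5],[0.06,-19.15,-2],[0.06,-19.15,-2.5],[0.06,-19.15,-2.5]], "yaw": [-0.2,-0.4,-0.6,-0.8,-1,-1.26,-1.26,-1.26,-1.26,-1.26,-1.26,-1.26,-1.26], "jaw": [-0.7,-0.7,-0.7,-0.7,-0.7,-0.7,-0.7,-0.7,-0.7,-0.7,-0.7,-0.7,-0.7]}}

```text
t: 26.08
eef_pos: [456.2, -379.0, 73.1]
tcp_rot: [-0.616, 1.564, 2.232]
ft_force: [0.3, 0.5, 0.7]
opening: 0.85
```

Run:
```python
from h import *
from cell import env
go(456.5,-379.7,5,73.1)
c=env.read_camera("scene");np.save("pics/s10.npy",c["frame"]);crop(c["frame"],70,100,120,120,5,"pics/s10.png");crop(c["frame"],260,120,90,90,6.6,"pics/s10d.png")
c=env.read_camera("top");np.save("pics/t10.npy",c["frame"]);crop(c["frame"],175,190,90,90,6.6,"pics/t10d.png")
```

```text
t 26.07 tcp [ 456.2 -379.    73.1] jawdeg -106.85 x [-0.004  0.005 -1.   ] F [0.3 0.5 0.7] open mm 80.8 j [-0.8   0.62  1.77  0.    0.76  1.06]
offset [ 0.01 -0.03 -2.73] yaw -0.01
```

View pics/s10.png

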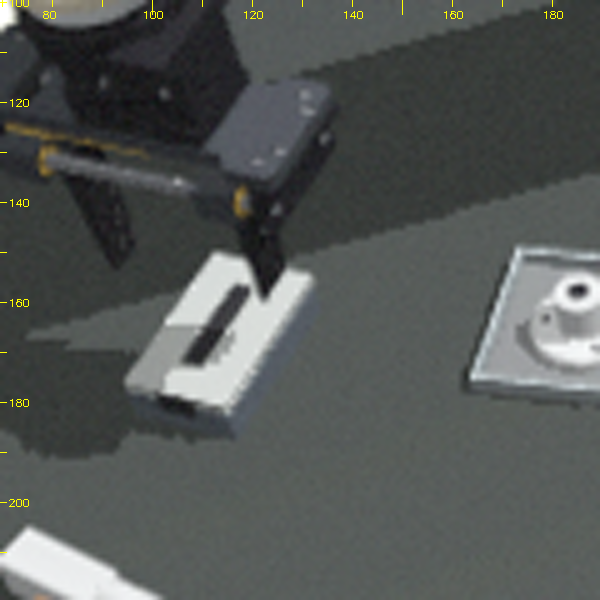

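View pics/s10d.png

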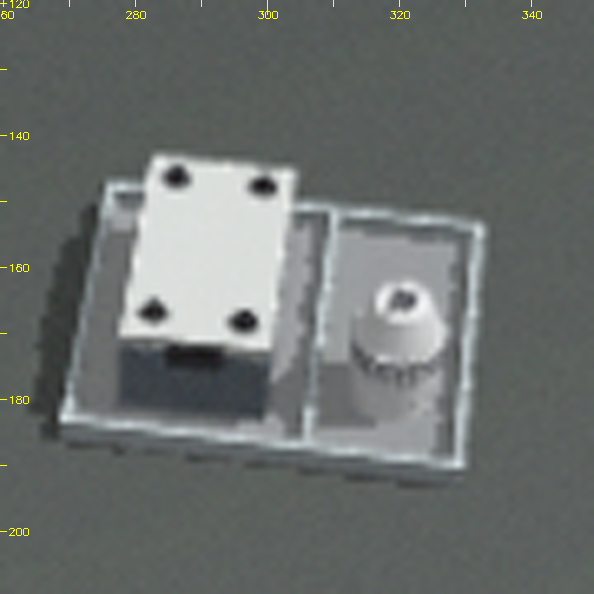

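View pics/t10d.png

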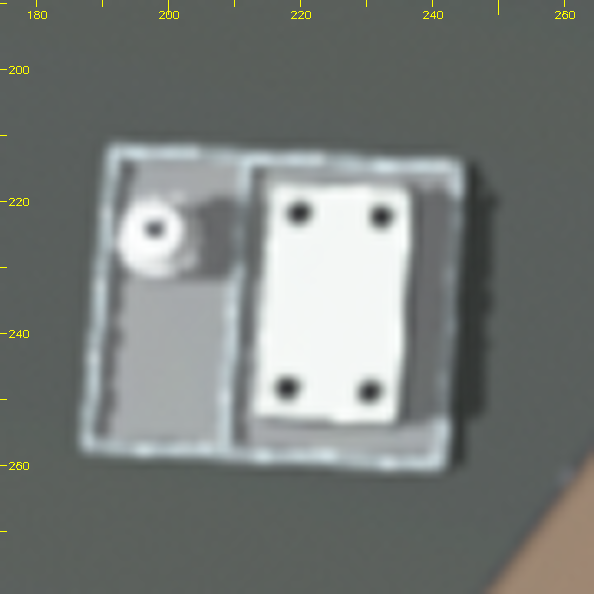

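Run:
```python
from h import *
f=lambda o,p:(p[0]/6.6+o[0]-.5,p[1]/6.6+o[1]-.5)
P=[]
for s,t in [((176,178),(370,391)),((263,187),(287,388)),((244,322),(299,212)),((153,313),(381,217))]:
    X,r=tri(f((260,120),s),f((175,190),t));P.append(X);print(X.round(1),round(float(r),1))
Q=np.array(P);print(Q.mean(0).round(1),[(np.linalg.norm((Q[(i+1)%4]-Q[i])[:2]).round(1),np.degrees(np.arctan2(*(Q[(i+1)%4]-Q[i])[1::-1])).round(1)) for i in range(4)])
```

```text
[412.9  87.6  47.9] 1.0
[418.2 123.1  47.6] 1.1
[493.6 110.8  48.5] 1.0
[487.5  75.4  47.6] 1.1
[453.   99.2  47.9] [(np.float64(35.8), np.float64(81.4)), (np.float64(76.3), np.float64(-9.2)), (np.float64(36.0), np.float64(-99.8)), (np.float64(75.6), np.float64(170.7))]
```

Request:
{"api": "apply_moves", "payload": {"offset": [[0.01,-0.03,-1],[0.01,-0.03,-2],[0.01,-0.03,-2.6],[0.01,-0.03,-2.73],[0.01,-0.03,-2.73],[0.01,-0.03,-2.73],[0.01,-0.03,-2.73],[0.01,-0.03,-2.73],[0.01,-0.03,-2.73],[0.01,-0.03,-2.73],[0.01,-0.03,-2.73]], "yaw": [0,0,0,0,0,0,0,0,0,0,0], "jaw": [-0.7,-0.7,-0.7,-0.7,-0.7,-0.7,0.9,0.9,0.9,0.9,0.9]}}

```text
t: 27.55
eef_pos: [457.2, -380.4, 6.7]
tcp_rot: [-0.719, 1.568, 2.129]
ft_force: [-1.4, 0.4, 3.9]
opening: 0.633
```

Run:
```python
from h import *
go(454,99,90,80.7)
```

```text
t 27.55 tcp [ 457.2 -380.4    6.7] jawdeg -106.83 x [-0.002  0.003 -1.   ] F [-1.4  0.4  3.9] open mm 60.1 j [-0.81  0.72  1.8   0.    0.63  1.06]
offset [-0.13 19.17  3.33] yaw 1.26
```

Request:
{"api": "apply_moves", "payload": {"offset": [[0,0,0.8],[0,0,2.2],[0,1,3.8],[0,2.6,4.2],[0,4.4,4.2],[0,6.2,4.2],[0,8,4.2],[0,9.8,4.2],[-0.1,11.6,4.2],[-0.1,13.4,4.2],[-0.1,15.2,4.2],[-0.1,17,4.2],[-0.13,18.5,4.2],[-0.13,19.18,4],[-0.13,19.18,3.3],[-0.13,19.18,2.8],[-0.13,19.18,2.8],[-0.13,19.18,2.8]], "yaw": [0,0,0,0.2,0.4,0.6,0.8,1,1.26,1.26,1.26,1.26,1.26,1.26,1.26,1.26,1.26,1.26], "jaw": [0.9,0.9,0.9,0.9,0.9,0.9,0.9,0.9,0.9,0.9,0.9,0.9,0.9,0.9,0.9,0.9,0.9,0.9]}}

```text
t: 29.8
eef_pos: [454.1, 98.8, 76.9]
tcp_rot: [-0.729, 1.568, 2.251]
ft_force: [0.8, 0.0, -2.4]
opening: 0.63
```

Run:
```python
from h import *
from cell import env
go(453.9,99,53.7,80.7)
c=env.read_camera("scene");crop(c["frame"],250,100,110,110,5.4,"pics/s11.png")
```

```text
t 29.8 tcp [454.1  98.8  76.9] jawdeg -99.31 x [-0.002  0.002 -1.   ] F [ 0.8  0.  -2.4] open mm 59.8 j [0.07 0.48 2.08 0.   0.58 1.8 ]
offset [-0.01  0.01 -0.93] yaw 0.0
```

View pics/s11.png

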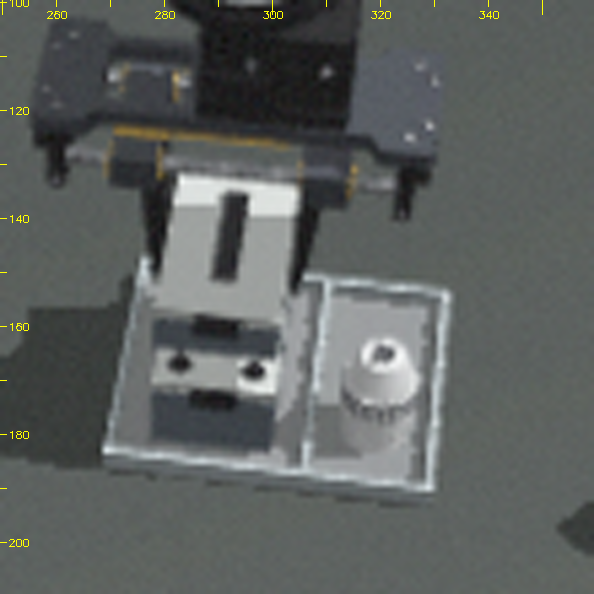

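Aligned. Lower gently.

Request:
{"api": "apply_moves", "payload": {"offset": [[0,0,-0.3],[0,0,-0.55],[0,0,-0.7],[0,0,-0.8],[0,0,-0.85],[0,0,-0.88],[0,0,-0.9],[0,0,-0.9]], "yaw": [0,0,0,0,0,0,0,0], "jaw": [0.9,0.9,0.9,0.9,0.9,0.9,0.9,0.9]}}

```text
t: 30.85
eef_pos: [454.2, 98.9, 54.6]
tcp_rot: [-0.885, 1.568, 2.094]
ft_force: [0.3, 0.6, -2.4]
opening: 0.632
```

Request:
{"api": "apply_moves", "payload": {"offset": [[0,0,-0.03],[0,0,-0.06],[0,0,-0.08],[0,0,-0.08]], "yaw": [0,0,0,0], "jaw": [0.9,0.9,0.9,0.9]}}

```text
t: 31.35
eef_pos: [454.3, 98.9, 53.6]
tcp_rot: [-1.219, 1.568, 1.761]
ft_force: [-4.7, -0.9, 17.1]
opening: 0.63
```

Request:
{"api": "apply_moves", "payload": {"offset": [[0,0,0],[0,0,0],[0,0,0],[0,0,0.2],[0,0,1.5],[0,0,3],[0,-1,4.5],[0,-3,5],[0,-5,5],[0,-7,5],[0,-9,5],[0,-11,5],[0,-13,5],[0,-15,5],[0,-17,5],[0,-17,5],[0,-17,5]], "yaw": [0,0,0,0,0,0,0,0,0,0,0,0,0,0,0,0,0], "jaw": [-0.6,-0.6,-0.6,-0.6,-0.6,-0.6,-0.6,-0.6,-0.6,-0.6,-0.6,-0.6,-0.6,-0.6,-0.6,-0.6,-0.6]}}

```text
t: 33.48
eef_pos: [454.0, -325.7, 178.5]
tcp_rot: [-1.097, 1.567, 1.882]
ft_force: [-0.1, 0.2, -0.2]
opening: 0.802
```

Run:
```python
from h import *
from cell import env
st()
c=env.read_camera("scene");crop(c["frame"],150,120,200,130,4,"pics/s12.png");crop(c["frame"],260,120,90,90,6.6,"pics/s12d.png")
c=env.read_camera("top");crop(c["frame"],175,140,180,135,4.4,"pics/t12.png")
```

```text
t 33.48 tcp [ 454.  -325.7  178.5] jawdeg -99.32 x [-0.001  0.003 -1.   ] F [-0.1  0.2 -0.2] open mm 76.2 j [-0.74  0.44  1.76  0.    0.94  0.99]
```

View pics/s12.png

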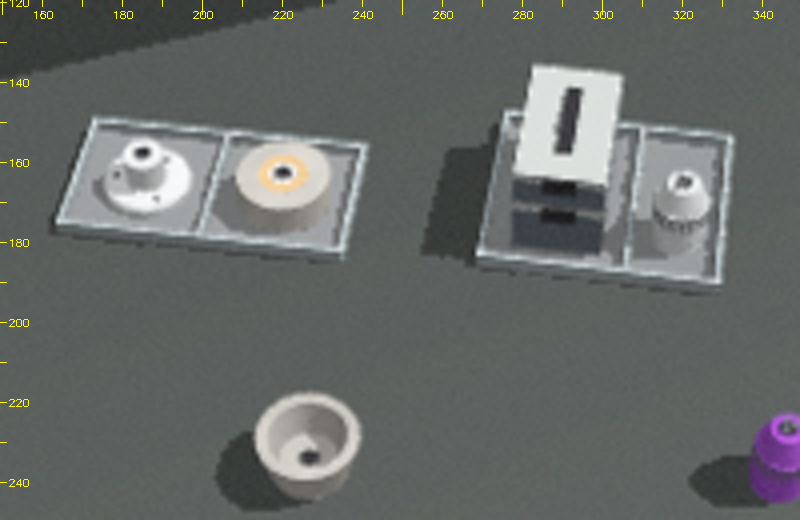

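View pics/s12d.png

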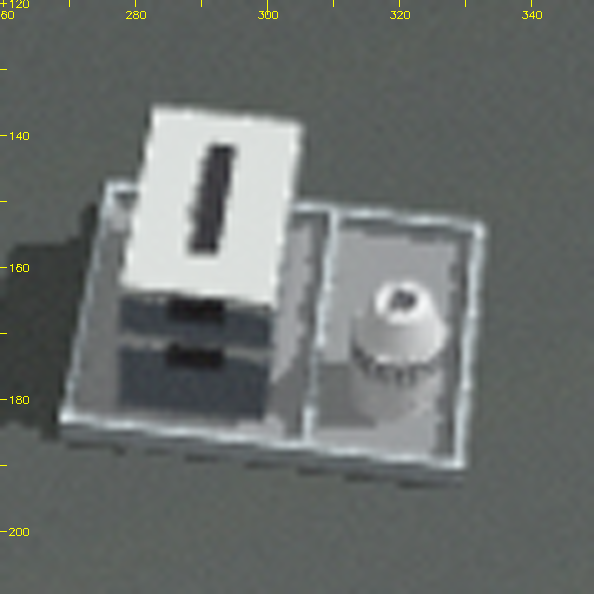

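View pics/t12.png

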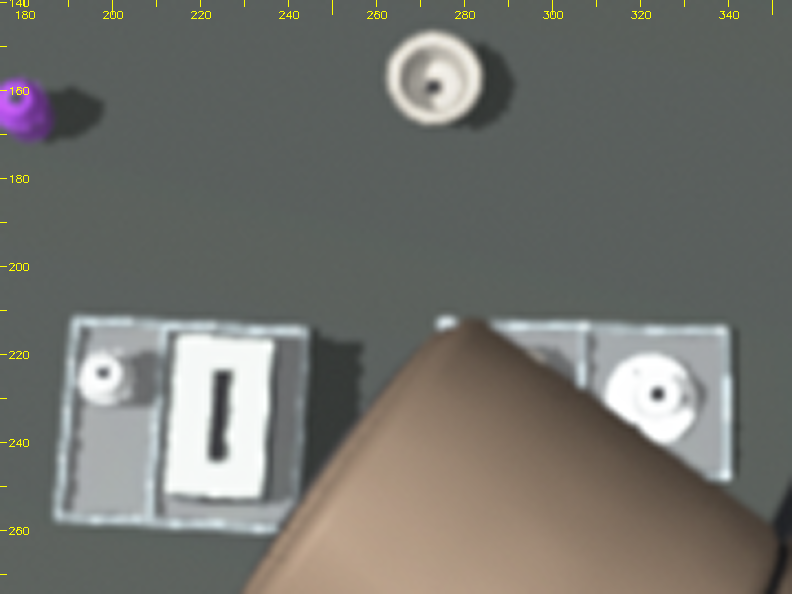

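Run:
```python
from h import *
f=lambda o,s,p:(p[0]/s+o[0]-.5,p[1]/s+o[1]-.5)
P=[]
for s,t in [((153,107),(264,498)),((302,123),(166,494)),((275,305),(178,334)),((122,288),(273,340))]:
    X,r=tri(f((260,120),6.6,s),f((175,140),4.4,t));P.append(X);print(X.round(1),round(float(r),1))
Q=np.array(P);print(Q.mean(0).round(1),[(np.linalg.norm((Q[(i+1)%4]-Q[i])[:2]).round(1),np.degrees(np.arctan2(*(Q[(i+1)%4]-Q[i])[1::-1])).round(1)) for i in range(4)])
def loc(X,c,a):
    a=np.radians(a);d=X[:2]-np.array(c);return (d@[np.cos(a),np.sin(a)]).round(1),(d@[-np.sin(a),np.cos(a)]).round(1),X[2].round(1)
W=((445.4,-139.5),-8.);D=((458.3,128.8),-9.3)
print('flange',loc(tri(f((150,120),4,(142,152)),f((175,140),4.4,(657,394)))[0],*W))
print('wheel',loc(tri(f((150,120),4,(284,173)),f((200,150),5,(455,394)))[0],*W))
print('chuck',loc(tri(f((260,120),6.6,(403,300)),f((175,140),4.4,(103,374)))[0],*D))
print('deep',loc(np.array([453,99.2,47]),*D),'shallow',loc(Q.mean(0),*D))
```

```text
[398.7  77.   74.5] 0.2
[408.2 137.6  73.8] 0.8
[508.9 120.5  74.8] 1.2
[498.3  61.2  73.8] 0.2
[453.5  99.1  74.2] [(np.float64(61.4), np.float64(81.1)), (np.float64(102.1), np.float64(-9.7)), (np.float64(60.3), np.float64(-100.2)), (np.float64(100.8), np.float64(171.0))]
flange (np.float64(0.7), np.float64(-46.8), np.float64(36.7))
wheel (np.float64(1.1), np.float64(49.8), np.float64(29.5))
chuck (np.float64(25.2), np.float64(48.8), np.float64(57.6))
deep (np.float64(-0.4), np.float64(-30.1), np.float64(47.0)) shallow (np.float64(0.1), np.float64(-30.1), np.float64(74.2))
```

Run:
```python
from cell import env
print(env.job_done())
```

```text
the job is handed in; nothing more can be done
None
```

I made up both kits and handed the job in at about 33.5 s of the 128 s allowed. The hand-in gives no verdict.

| Tray | Item | Last measured place in the tray's frame (x, y) | Allowed |
|---|---|---|---|
| Long narrow | Grinding wheel | +1.1, +49.8 mm | x ±17, y 31 to 65 |
| Long narrow | Flange, hub up | +0.7, −46.8 mm | x ±19, y −67 to −29 |
| Broad | Chuck, nose up | +25.2, +48.8 mm | x ±50, y 34 to 62 |
| Broad | Deep case | −0.4, −30.1 mm | x ±20, y −50 to −10 |

- **Stack:** The shallow case sits about 0.5 mm off the deep case sideways and within about 1° in turn. Its lid top measured 74.2 mm against an expected 75 mm, so it is seated over the lugs.
- **Grinding wheel:** It stayed in the fingers until it touched the tray floor, and pressed down with about 21 N before I let go.
- **Cup wheel:** I never touched it. In the last pictures it stands where it did at the start.
- **Small disagreements:** Camera and arm positions differed by about 1 mm throughout. The measured heights of the wheel, flange and chuck tops were off by up to about 4 mm from the given sizes, the chuck's by the most, but each item visibly sat in its bay.
- **One older view:** In the final top picture the arm hid the grinding wheel. Its position combines the final scene view with an earlier top view taken after it was placed.

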